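# Seat a dental cast in the corner of the saw carriage and hold it for clamping

### The arm

A 6-joint arm with a two-finger parallel gripper is mounted at the origin on the work surface. World frame = base frame: x ahead of the robot, y to its left, z up, the work surface at z = 0. Lengths are in m, angles in degrees, forces in N, time in s.
With the tool pointing down it reaches from about 0.4 to 0.825 m from the base axis. Payload 7 kg.
Tool frame: the origin (TCP) lies midway between the tips of the shut fingers; the grasp point (between the pads) lies 19 mm behind it; z points along the fingers, x is the direction in which the jaws open and shut, and the axes are right-handed (so a half turn about z gives the same grasp; the last joint's range is limited). The gripper opens to 88 mm and grips with 3 to 60 N. Pads are 19 mm wide; open, the fingers measure 130 mm over their backs; the gripper's body (78 mm by 193 mm) begins 47 mm behind the grasp point.
Start: joints at [-51.217, 20.546, 0.682, 0, -70.136, -16.507], TCP at [0.256, -0.625, 0.227] pointing down, gripper open.
Joint ranges: [-176.03, 176.03], [-82.01, 121.73], [-58.28, 71.71], [-173.87, 95.51], [-174.79, -0.11], [-173.66, 173.66]. Speed limits (degrees/s): [136.94, 136.94, 172.46, 180, 180, 180].

### API

Orientations are given as [roll, pitch, yaw] about the fixed x, y, z axes, in that order (R = Rz(yaw) Ry(pitch) Rx(roll)).
In Python, from plant import * gives the robot as it stands. The module is installed in compiled form; this text tells all that it offers.
- The arm moves only by the shell command python3 -m pendant 'ROWS' [OPENING]. ROWS is JSON, a list that holds one entry, the list of rows, each a list of 6 numbers: the shift along the world's x, y, z in mm, then the turn, a rotation vector about the world's x, y, z in degrees. A call has 1 to 10 rows; each row is the pose to reach, as a shift and turn from the pose commanded when the call began; what a row does not reach only later rows make up. A row lasts 1/8 s, in which the tool goes at most 62.5 mm and 10.7 degrees, less where a joint would pass 70% of its speed; a pose out of reach is approached as far as the arm can. A call with a gripper value outside its range is refused whole. OPENING is the closure, from -1 (fully open) to 1 (shut), set as the call begins (- or left out, the last holds). The fingers move at their own pace and stop on an object; the grip force is fixed at half the most. Time passes only in rows, so rows that repeat a pose let the fingers close. It gives the time, the measured TCP pose, the force and the opening at its end, in the units of the state.
- get_obs(): the state, without advancing time (a new reading comes with each control period).
- snapshot(name): name is "scene" or "top" or "wrist"; returns a dict with "pixels" (420x560x3 uint8, red, green, blue), "depth" (420x560 float32, m along the optical axis (not along the pixel's ray), 0 where there is no reading), "fx", "fy", "cx", "cy" (pixels), "pose" (4x4, takes a point from camera to world coordinates); the wrist camera has in their place "tool_from_camera" (4x4, takes a point from camera to tool coordinates, whose origin is the TCP and whose axes are the tool frame's). Camera axes: x right, y down, z forward; pixel columns grow to the right and rows downward; lengths in m; the calibration is good to about 2 mm. A picture is of the moment at which its call begins: read the wrist's pose just before it.
- close_job(): hands the job in, once; it reports no verdict.
The state is a dict: "clock": time; "joint_pos": joint angles; "qvel": joint speeds; "tau": joint torques, N m; "tool_pos": TCP position; "orientation": TCP orientation; "force": force on the tool from outside, world axes, zero at the start; "moment": the same for the moment, N m; "opening": finger opening in m.
Only numpy, scipy, OpenCV 4.12 (cv2) and the standard library are available. Lean on these libraries where they do the work, as an engineer would, in place of code of your own. Each camera call takes 0.05 s, during which the arm holds its last target. There are 200 camera calls.

### The job

First slide the empty saw carriage (the black knob is its handle) along the rail, away from the cutting disc, until it clicks into its loading position. Then take the white cast from the bench, lay it flat on the carriage with one long side against the steel fence and one end against the brass stop (either way round), and press it into that corner without ramming it, so that it bears on both, flush. Finish while still holding it pressed there, ready for clamping, and leave the yellow cast, the blue former and the articulator where they are.

Things in the scene. Friction and masses are not known exactly. Their poses are not given: they have to be found in the camera images.
- saw: Fixed machine: dental sectioning saw. Grey base plate 300 mm along its own y and 200 mm along its x, with a steel guide rail along y. Origin: underside centre of the base plate, on the bench. A white motor with the cutting disc (disc plane x = 0, spindle at y = +65 mm, z = 83 mm, red guard up to z = 125 mm) stands at the +y end; the motor reaches to x = +205 mm. The loading end of the rail is at -y. Its axes: z up, x away from the robot at yaw 0.
- carriage (a joint): Travel (m) of the aluminium carriage along the rail, growing towards the loading end (the saw's -y): 0 at the cutting position, 0.140 at the loading position, where a spring ball under the knob drops into a notch (about 8 N to push out again); a rigid stop at 0.1425. The ball drops in by itself within about 2 mm of 0.140. About 1.5 N of rail friction before that. It starts between 0.02 and 0.085.
- knob (a point): Centre of the carriage's black upright knob: 22 mm diameter, 28 mm high (from 14 mm below to 14 mm above this point), axis vertical, free all round; below it a flat lug whose top lies 20 mm below this point. It moves with the carriage; axes as the saw's. It stands 115 mm in -x and 30 mm in +y from corner.
- corner (a point): The inside corner on the carriage's table top (48 mm above the bench) where fence and brass stop would meet; moves with the carriage. Axes as the saw's: the fence's face is the plane y = 0 of this frame, with the free table at +y; the brass stop's face is the plane x = 0, with the free table at -x; z = 0 is the table top. The table reaches to x = -90 and y = +85 mm. A cast seated in the corner has its origin at x = -32, y = +17, z = 0 mm.
- fence: Steel fence bar on the carriage, 114 mm along x, 12 mm wide, 10 mm high above the table; a 34 mm wide cast can be held above it by the upper part of its base. Origin: centre of its underside, on the table top. Axes as the saw's.
- end_stop: Brass stop block on the carriage, 14 mm along x, 34 mm along y, 10 mm high above the table. Origin: centre of its underside. Axes as the saw's. (A hold-down clamp, swung aside, stands on the opposite table corner at x = -82, y = +76 mm in the frame of corner, 50 mm high, its arm reaching along +y to y = +126 mm.)
- cast: The white plaster quadrant cast to be sawn, 0.1 to 0.16 kg: rectangular base 64 mm along its x, 34 mm along its y, 24 mm high with upright sides; on top a gum ridge 16 mm wide and a row of teeth along x up to 37 mm. Origin: centre of the underside; z up. Lies on the bench.
- yellow_cast: Yellow stone cast, same shape and sizes as the white one; leave it alone. Origin: centre of the underside. The two may lie in either order.
- former: Blue silicone base former, round, 92 mm diameter, 34 mm high, loose; leave it alone. Origin: centre of the underside.
- articulator: Black articulator, 90 x 70 mm, 95 mm high, loose; leave it alone. Origin: centre of the underside.
Not all that is in view belongs to the job. There is more than one size of the cast; the one meant has the size given above.

How it is judged:
By the outcome, as a careful person would: the job done as asked, in the order asked, and still so for the second after the job is handed in, while the arm keeps its last pose, push and grip.
It also fails if it takes over 72 s, if anything falls off the work surface, if the arm or the gripper's body presses on something with over 40 N, if the wrist force passes 120 N, or if a joint passes its speed limit or range.

## Working session

There is one attempt and no reset: what is moved stays moved. The work goes in short steps, Python scripts to look and compute and a shell command to move; the robot and the scene stay as the last step left them, time stands still between calls to the robot, and variables do not carry over. Pictures are saved under pics/ and viewed, about 8 in all and at most 12, crops included, and the job is handed in when it is done.

```bash
mkdir -p pics; cat > h.py <<'E'
from plant import *
import numpy as np, cv2, pickle
def snap(n):
    o=get_obs(); s=snapshot(n); s=dict(s); s['obs']=o
    pickle.dump(s,open(f'pics/{n}.pkl','wb')); return s
def save(s,f,c=None,k=1):
    im=s['pixels'][:,:,::-1]
    if c: im=im[c[1]:c[3],c[0]:c[2]]
    cv2.imwrite('pics/'+f,cv2.resize(im,None,fx=k,fy=k,interpolation=cv2.INTER_CUBIC))
def cloud(s):
    d=s['depth']; v,u=np.indices(d.shape)
    P=np.stack([(u-s['cx'])/s['fx']*d,(v-s['cy'])/s['fy']*d,d],-1)
    T=np.array(s['pose']); Q=P@T[:3,:3].T+T[:3,3]; Q[d==0]=np.nan; return Q
E
python3 - <<'E'
from h import *
print(get_obs())
for n in('top','scene'):
    s=snap(n); save(s,n+'1.png',k=1.4); print(s['pose'],s['fx'],s['cx'],s['cy'])
E
```

```text
{'clock': 0.0, 'joint_pos': array([-5.12168713e+01,  2.05910103e+01,  6.34730285e-01, -2.02620597e-02,
       -7.01364718e+01, -1.65082273e+01]), 'qvel': array([ 0.03164327, -0.02228535,  0.02078683, -0.04153598, -0.09125947,
       -0.00296248]), 'tau': array([ 8.17793098e-04, -5.82723856e+01,  2.93053257e+01,  6.99770093e+00,
        6.81267818e-03, -7.71120222e-05]), 'tool_pos': array([ 0.25566615, -0.6241823 ,  0.22563431]), 'orientation': array([-1.79991904e+02, -9.43413957e-02,  1.12267995e+02]), 'force': array([-0.68872961,  0.57258761,  0.6957361 ]), 'moment': array([-0.04058699,  0.02251083,  0.01365032]), 'opening': 0.087376118593062}
[[-0.01894316 -0.99830827  0.05497052  0.5301459 ]
 [-0.99968364  0.01800204 -0.01756541 -0.08703529]
 [ 0.01654611 -0.05528588 -0.99833346  1.02182031]
 [ 0.          0.          0.          1.        ]] 387.05161484375304 280.64995666657916 213.3843913800918
[[ 8.21615851e-01  4.42157968e-01 -3.59782886e-01  9.09007433e-01]
 [ 5.70041298e-01 -6.36674684e-01  5.19324816e-01 -6.10399391e-01]
 [ 5.58949807e-04 -6.31776604e-01 -7.75150315e-01  8.19551076e-01]
 [ 0.00000000e+00  0.00000000e+00  0.00000000e+00  1.00000000e+00]] 456.8069330308677 270.3116391458477 207.4457631703431
```

View pics/top1.png

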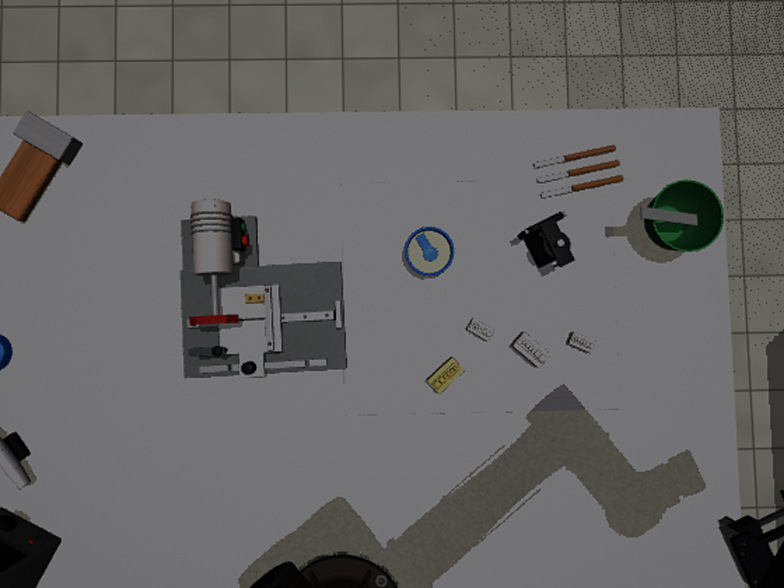

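View pics/scene1.png

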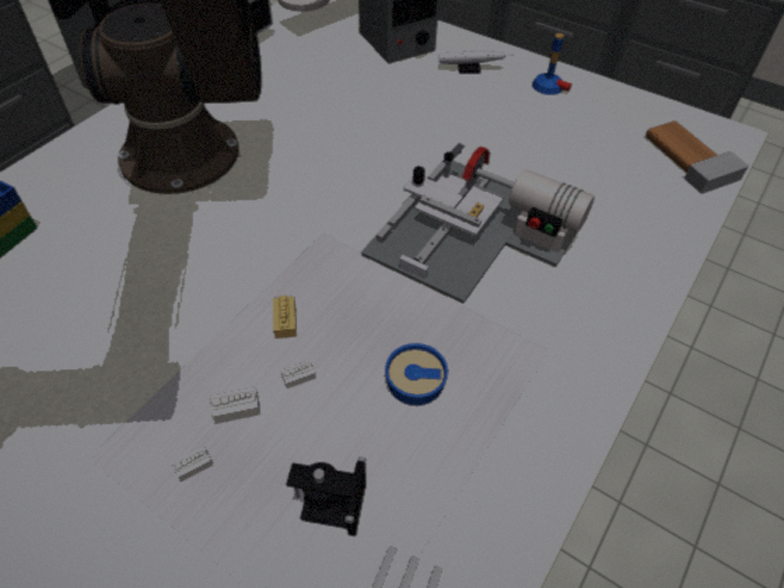

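The top view shows, in displayed pixels, the saw at about (265,300) with its knob at (249,368). The large white cast is at (531,348), with two smaller decoys at (480,328) and (581,342). The yellow cast is at (444,375). Next I'll measure these from depth and enlarge.

```bash
python3 - <<'E'
from h import *
s=pickle.load(open('pics/top.pkl','rb')); Q=cloud(s); hsv=cv2.cvtColor(s['pixels'],cv2.COLOR_RGB2HSV)
im=s['pixels'][:,:,::-1]
a=cv2.resize(im[175:275,125:250],None,fx=5.6,fy=5.6,interpolation=cv2.INTER_CUBIC)
cv2.imwrite('pics/crop_saw.png',a)
def rect(m,name):
    p=Q[m][:,:2].astype(np.float32)*1000
    print(name,len(p),cv2.minAreaRect(p),'z',np.nanpercentile(Q[m][:,2],[5,50,95])*1000)
# casts: top of base heights
for nm,(u,v) in dict(w=(379,249),y=(317,268),d1=(343,234),d2=(415,245)).items():
    m=np.zeros(Q.shape[:2],bool); m[v-20:v+20,u-20:u+20]=1
    z=Q[:,:,2]
    rect(m&(z>.012),nm+' all'); rect(m&(z>.03),nm+' teeth')
m=np.zeros(Q.shape[:2],bool); m[252:275,165:190]=1
rect(m&(Q[:,:,2]>.06),'knob')
m=np.zeros(Q.shape[:2],bool); m[150:275,120:255]=1
rect(m&(Q[:,:,2]>.004),'saw')
rect(m&(Q[:,:,2]>.004)&(Q[:,:,2]<.02),'base')
print('bench',Q[300,300],Q[240,300])
np.set_printoptions(linewidth=250,precision=0,suppress=True)
print((Q[195:268:2,150:250:3,2]*1000).round())
E
```

```text
w all 347 ((486.8632507324219, -357.2961120605469), (64.53148651123047, 34.384803771972656), 48.117923736572266) z [18.75926354 24.47709848 34.82653666]
w teeth 75 ((487.7135314941406, -356.2018737792969), (55.39457321166992, 12.753844261169434), 49.07366943359375) z [30.61308131 32.88600867 37.25587056]
y all 337 ((443.10015869140625, -197.7775421142578), (34.81594467163086, 63.2440185546875), 41.24558639526367) z [19.80628763 24.75929632 35.61097001]
y teeth 75 ((441.5152587890625, -196.98239135742188), (12.995329856872559, 54.60189437866211), 36.5994987487793) z [30.30402901 33.69716609 36.82874602]
d1 all 160 ((526.000244140625, -265.2354431152344), (44.776588439941406, 23.999773025512695), 58.57358169555664) z [14.00154344 17.87224405 25.00484882]
d1 teeth 0 ((0.0, 0.0), (0.0, 0.0), 0.0) z nan
d2 all 163 ((498.5925598144531, -454.51947021484375), (46.28244400024414, 23.98353385925293), 65.24279022216797) z [13.2782957  17.01113635 23.78247079]
d2 teeth 0 ((0.0, 0.0), (0.0, 0.0), 0.0) z nan
knob 80 ((467.5345458984375, 150.7492218017578), (20.77967643737793, 20.568740844726562), 55.93471908569336) z [63.68740991 80.64583478 84.0318384 ]
saw 11025 ((608.4498291015625, 145.04627990722656), (316.9027404785156, 344.7269592285156), 3.34726619720459) z [  8.65807483  14.1238758  113.005877  ]
base 5846 ((608.4498291015625, 145.04627990722656), (316.9027404785156, 344.7269592285156), 3.34726619720459) z [ 8.07236309 11.13423217 14.28194078]
bench [ 3.58718945e-01 -1.51316957e-01 -2.56195392e-04] [ 0.51528561 -0.15440627  0.00441627]
[[101.  99.  94. ...  13.  -1.  -1.]
 [ 88.  88.  14. ...  12.  -4.   4.]
 [ 85.  88.  12. ...  12.  -1.  -1.]
 ...
 [ 27.  31.  28. ...   7.  -0.  -1.]
 [ 27.  26.  25. ...  -2.  -2.  -2.]
 [  8.  10.  13. ...   0.   1.  -3.]]
  return np.nanmean(a, axis, out=out, keepdims=keepdims)
```

View pics/crop_saw.png

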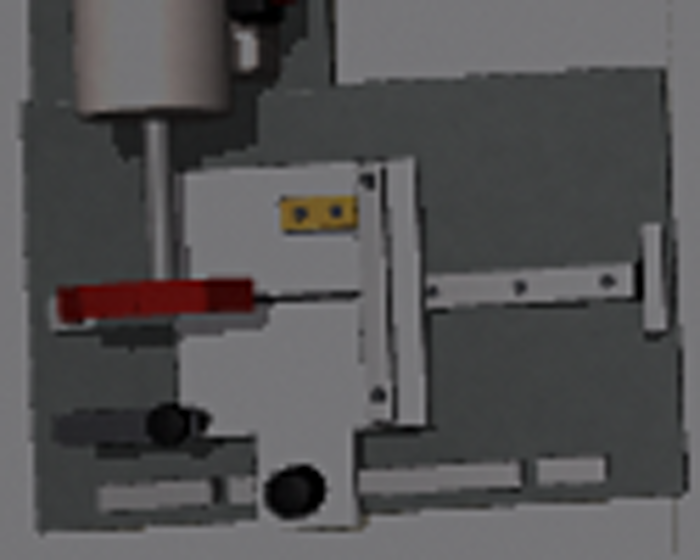

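```bash
cat >> h.py <<'E'
def pix2plane(s,u,v,z):
    T=np.array(s['pose']); d=T[:3,:3]@np.array([(u-s['cx'])/s['fx'],(v-s['cy'])/s['fy'],1]); return T[:3,3]+d*(z-T[2,3])/d[2]
E
python3 - <<'E'
from h import *
np.set_printoptions(precision=1,suppress=True)
s=pickle.load(open('pics/top.pkl','rb'))
P=lambda x,y,z:pix2plane(s,(x+.5)/5.6+125-.5,(y+.5)/5.6+175-.5,z)[:2]*1000
def yaw(a,b):
    d=b-a; return (np.degrees(np.arctan2(d[1],d[0])))
BL,BR,UR=P(40,530,.012),P(687,495,.012),P(665,68,.012)
print(BL,BR,UR,'centre',(BL+UR)/2, np.linalg.norm(BR-BL),np.linalg.norm(UR-BR))
print(yaw(BL,BR)+90,yaw(BR,UR),'rear',yaw(P(335,83,.012),UR)+90,'fence',yaw(P(425,428,.058),P(412,158,.058)))
print('knob top',P(295,491,.084),'stop brass near corner',P(282,233,.058),P(356,229,.058),P(281,199,.058),'fence ends outer',P(425,428,.058),P(412,158,.058),'fence inner',P(357,429,.058),P(357,165,.058))
E
```

```text
[448.6 281.6] [458.6 -15.9] [657.4  -8.4] centre [553.  136.6] 297.6148164107288 198.93817128929592
1.9302220797041088 2.1482607611242917 rear 1.6533740097431604 fence 2.3245456139300855
knob top [468.8 146.8] stop brass near corner [581.  158.5] [582.1 125.8] [596.1 158.9] fence ends outer [493.6  96. ] [613.3 100.8] fence inner [493.8 125.9] [610.6 125.2]
```

```bash
python3 -m pendant '[[[45,45,0,0,0,-5],[90,90,0,0,0,-10],[125,140,0,0,0,-15],[150,195,0,0,0,-20.2],[165,255,0,0,0,-20.2],[175,315,0,0,0,-20.2],[185,375,0,0,0,-20.2],[190,435,0,0,0,-20.2],[195,495,0,0,0,-20.2],[200,555,0,0,0,-20.2]]]' -1
python3 -m pendant '[[[4,60,0,0,0,0],[7,120,0,0,0,0],[10,180,0,0,0,0],[11.5,215,-40,0,0,0],[11.5,219,-70,0,0,0],[11.5,219,-70,0,0,0],[11.5,219,-70,0,0,0]]]' -1
python3 - <<'E'
from h import *
o=get_obs();print(o['tool_pos'],o['orientation'],o['force'],o['joint_pos'])
s=snap('wrist'); save(s,'wrist1.png',k=1.4); print(s['tool_from_camera'],s['fx'])
E
```

```text
clock: 1.35
tool_pos: [0.4555, -0.0677, 0.2266]
orientation: [180.0, -0.0, 92.1]
force: [1.6, 0.6, 0.2]
opening: 0.0879
clock: 2.22
tool_pos: [0.4679, 0.1493, 0.1576]
orientation: [180.0, -0.0, 92.1]
force: [-0.2, -0.4, 1.0]
opening: 0.0875
[0.46785959 0.14925019 0.1575518 ] [ 1.79954168e+02 -2.21128181e-03  9.20742342e+01] [-0.20216088 -0.42401657  0.97821117] [ 4.07048875e+01  6.54185661e+00 -2.77176997e+01  3.25441251e-02
 -5.57032637e+01 -1.28648983e+02]
[[ 9.99999673e-01  5.62495450e-04  5.81601723e-04  1.00946919e-03]
 [-7.14189302e-04  9.51462708e-01  3.07763228e-01 -8.36295455e-02]
 [-3.80256935e-04 -3.07763542e-01  9.51462799e-01 -1.58408979e-01]
 [ 0.00000000e+00  0.00000000e+00  0.00000000e+00  1.00000000e+00]] 354.2829141397639
```

View pics/wrist1.png

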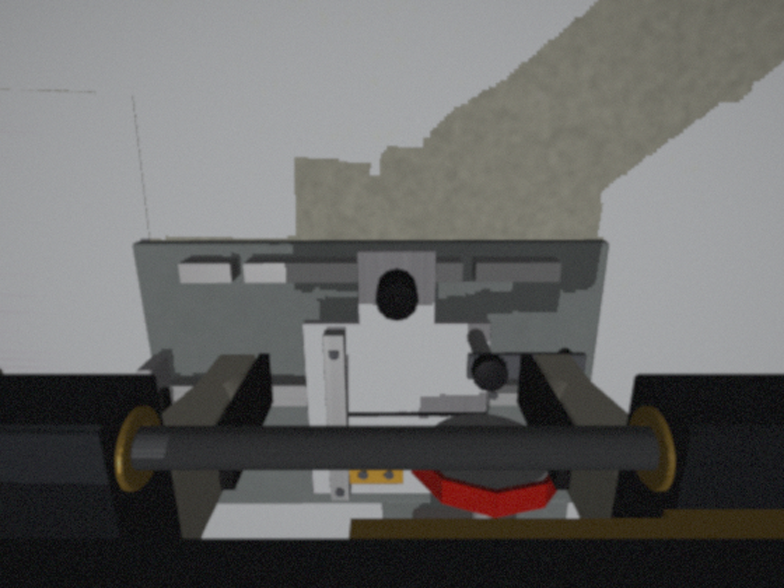

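The wrist view shows the knob at about (397,288), the fence at (336,410), the brass stop at (375,475) and the red guard at (490,490). I'll check where the knob falls relative to the TCP.

```bash
cat >> h.py <<'E'
from scipy.spatial.transform import Rotation as R
def wpose(s):
    o=s['obs']; T=np.eye(4); T[:3,:3]=R.from_euler('xyz',o['orientation'],degrees=True).as_matrix(); T[:3,3]=o['tool_pos']
    s['pose']=T@np.array(s['tool_from_camera']); return s
E
python3 - <<'E'
from h import *
np.set_printoptions(precision=1,suppress=True)
s=wpose(pickle.load(open('pics/wrist.pkl','rb'))); Q=cloud(s)*1000
P=lambda x,y,z:pix2plane(s,(x+.5)/1.4-.5,(y+.5)/1.4-.5,z)*1000
print('knob top', P(397,291,.084),'cloud',Q[205:212,280:288].mean((0,1)))
g=s['pixels'].max(2)<45; m=np.zeros_like(g); m[185:232,260:305]=1
m&=(Q[:,:,2]>78)&(Q[:,:,2]<92); p=Q[m]; print(m.sum(),np.median(p,0),p.min(0),p.max(0))
print('table z',Q[250:262,255:275,2].mean(),'lug',Q[183:187,262:300,2].mean(), 'base edge yaw',P(137,242,.012),P(606,242,.012))
E
```

```text
knob top [460.  151.3  84. ] cloud [460.8 151.4  82.1]
689 [465.1 151.1  81.8] [455.4 140.6  78.3] [476.6 161.9  84. ]
table z nan lug nan base edge yaw [457.3 -11.   12. ] [446.5 281.8  12. ]
```

```bash
python3 -m pendant '[[[-2,2,-40,0,0,0],[-2,2,-80,0,0,0],[-2,2,-101,0,0,0],[-2,2,-101,0,0,0]]]' -1
python3 -m pendant '[[[-2,2,0,0,0,0],[-2,2,0,0,0,0],[0,0,0,0,0,0],[0,0,0,0,0,0],[0,0,0,0,0,0],[0,0,0,0,0,0]]]' 1
```

```text
clock: 2.78
tool_pos: [0.4653, 0.1507, 0.0555]
orientation: [-180.0, 0.0, 92.0]
force: [0.2, 0.1, 0.6]
opening: 0.088
clock: 3.52
tool_pos: [0.4653, 0.1514, 0.0555]
orientation: [-180.0, 0.0, 92.1]
force: [-0.1, -0.2, 0.2]
opening: 0.0334
```

```bash
python3 -m pendant '[[[0,0,0,0,0,0],[0,0,0,0,0,0],[0,0,0,0,0,0],[0,0,0,0,0,0]]]' 1
```

```text
clock: 4.03
tool_pos: [0.4653, 0.1515, 0.0555]
orientation: [-180.0, -0.0, 92.1]
force: [-0.7, 1.0, -0.6]
opening: 0.0213
```

```bash
python3 -m pendant '[[[0.3,-8,0,0,0,0],[0.6,-18,0,0,0,0],[1,-28,0,0,0,0],[1.3,-38,0,0,0,0],[1.7,-48,0,0,0,0],[2,-56,0,0,0,0],[2.1,-60,0,0,0,0]]]' 1
python3 -m pendant '[[[0.2,-5,0,0,0,0],[0.4,-10,0,0,0,0],[0.5,-15,0,0,0,0]]]' 1
python3 -m pendant '[[[0.1,-2.5,0,0,0,0],[0.2,-5,0,0,0,0]]]' 1
```

```text
clock: 4.9
tool_pos: [0.4676, 0.0918, 0.0555]
orientation: [180.0, -0.1, 92.1]
force: [-1.7, 5.6, -2.3]
opening: 0.0212
clock: 5.28
tool_pos: [0.4682, 0.0771, 0.0555]
orientation: [180.0, -0.1, 92.1]
force: [-1.5, 6.6, -3.3]
opening: 0.0211
clock: 5.52
tool_pos: [0.4684, 0.0719, 0.0555]
orientation: [180.0, -0.0, 92.1]
force: [-0.7, 6.3, -1.9]
opening: 0.0209
```

```bash
for i in 1; do python3 -m pendant '[[[0.1,-2,0,0,0,0],[0.1,-3,0,0,0,0]]]' 1|grep -E 'pos|force'
python3 -m pendant '[[[0.1,-2,0,0,0,0],[0.1,-3,0,0,0,0]]]' 1|grep -E 'pos|force'
python3 -m pendant '[[[0.1,-2,0,0,0,0],[0.1,-3,0,0,0,0]]]' 1|grep -E 'pos|force'; done
python3 - <<'E'
from h import *
s=snap('top'); save(s,'top2.png',(125,170,265,275),5.6)
E
```

```text
tool_pos: [0.4685, 0.0689, 0.0555]
force: [-0.2, 6.0, -2.9]
tool_pos: [0.4686, 0.0658, 0.0555]
force: [-1.1, 5.7, -4.0]
tool_pos: [0.4687, 0.0627, 0.0555]
force: [0.3, 5.2, -3.5]
```

View pics/top2.png

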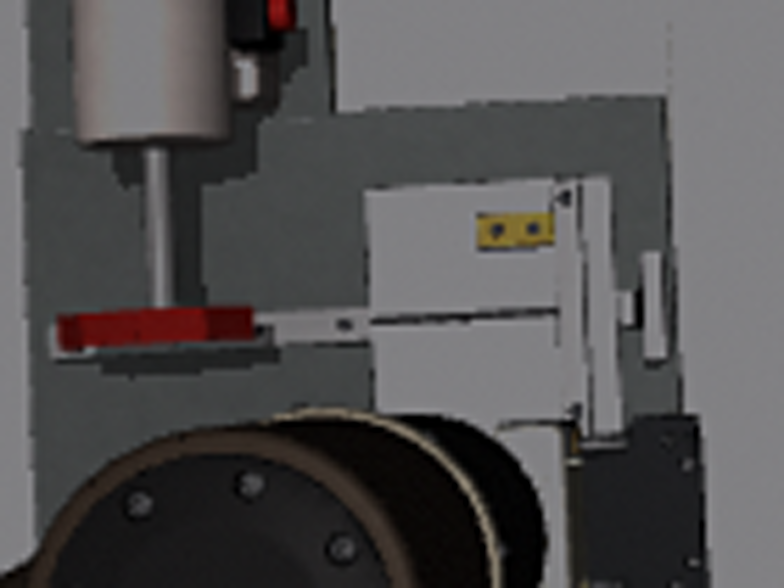

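The top view shows the carriage following. Its edge is at (617,300) against the rail-end bracket at (643,300), so roughly 10 mm remain.

```bash
python3 -m pendant '[[[0.1,-2,0,0,0,0],[0.1,-4,0,0,0,0]]]' 1|grep -E 'pos|force'
python3 -m pendant '[[[0.05,-1.5,0,0,0,0]]]' 1|grep -E 'pos|force'
python3 -m pendant '[[[0.05,-1.5,0,0,0,0]]]' 1|grep -E 'pos|force'
python3 -m pendant '[[[0.05,-1,0,0,0,0]]]' 1|grep -E 'pos|force'
python3 -m pendant '[[[0,0,0,0,0,0]]]' 1|grep -E 'pos|force'
```

```text
tool_pos: [0.4689, 0.0587, 0.0555]
force: [1.2, 4.7, -5.6]
tool_pos: [0.4689, 0.0569, 0.0555]
force: [2.7, 2.5, -6.2]
tool_pos: [0.469, 0.0552, 0.0555]
force: [4.4, 1.6, -6.5]
tool_pos: [0.469, 0.0543, 0.0555]
force: [4.4, 2.4, -9.0]
tool_pos: [0.469, 0.0542, 0.0556]
force: [4.9, 0.1, -7.9]
```

```bash
python3 -m pendant '[[[0,-1,0,0,0,0]]]' 1|grep -E 'pos|force'
python3 -m pendant '[[[0,-1,0,0,0,0]]]' 1|grep -E 'pos|force'
python3 -m pendant '[[[0,-1,0,0,0,0]]]' 1|grep -E 'pos|force'
```

```text
tool_pos: [0.4691, 0.0534, 0.0555]
force: [4.7, 2.1, -7.1]
tool_pos: [0.4691, 0.0527, 0.0556]
force: [3.6, 5.9, -8.7]
tool_pos: [0.4691, 0.0521, 0.0556]
force: [2.4, 8.8, -8.1]
```

```bash
python3 -m pendant '[[[0,1.5,0,0,0,0],[0,1.5,0,0,0,0]]]' 1|grep -E 'pos|force'
python3 -m pendant '[[[0,1,0,0,0,0],[0,1,0,0,0,0]]]' 1|grep -E 'pos|force'
python3 -m pendant '[[[0,1,0,0,0,0],[0,1,0,0,0,0]]]' 1|grep -E 'pos|force'
```

```text
tool_pos: [0.4691, 0.0529, 0.0556]
force: [6.2, 2.1, -7.1]
tool_pos: [0.469, 0.0537, 0.0555]
force: [5.9, -0.7, -8.1]
tool_pos: [0.469, 0.0546, 0.0555]
force: [6.4, -1.3, -8.5]
```

```bash
python3 -m pendant '[[[0,0.7,0,0,0,0],[0,0.7,0,0,0,0]]]' 1|grep -E 'pos|force'
python3 -m pendant '[[[0,0.7,0,0,0,0],[0,0.7,0,0,0,0]]]' 1|grep -E 'pos|force'
```

```text
tool_pos: [0.469, 0.0551, 0.0555]
force: [5.8, -2.1, -8.2]
tool_pos: [0.469, 0.0555, 0.0555]
force: [7.1, -3.2, -8.4]
```

```bash
python3 -m pendant '[[[0,-1.4,0,0,0,0],[0,-1.4,0,0,0,0]]]' 1|grep -E 'pos|force'
python3 -m pendant '[[[0,0,0,0,0,0],[0,0,0,0,0,0],[0,0,0,0,0,0],[0,0,0,0,0,0],[0,0,0,0,0,0]]]' -1
python3 -m pendant '[[[0,0,30,0,0,0],[0,0,80,0,0,0],[0,0,100,0,0,0],[0,0,100,0,0,0],[0,0,100,0,0,0]]]' -1
python3 - <<'E'
from h import *
s=wpose(snap('wrist')); save(s,'wrist2.png',k=1.4); Q=cloud(s)*1000
m=np.zeros(Q.shape[:2],bool); m[175:245,250:315]=1
m&=(Q[:,:,2]>76)&(Q[:,:,2]<92); p=Q[m]; print(m.sum(),np.median(p,0),p.min(0),p.max(0)); print(s['obs']['tool_pos'],s['obs']['orientation'])
E
```

```text
tool_pos: [0.469, 0.0546, 0.0555]
force: [5.6, -0.4, -8.1]
clock: 9.57
tool_pos: [0.4686, 0.0549, 0.0556]
orientation: [-180.0, 0.0, 92.1]
force: [-0.7, -1.3, -1.6]
opening: 0.0655
clock: 10.2
tool_pos: [0.4681, 0.0547, 0.1549]
orientation: [-179.9, 0.0, 92.1]
force: [-0.4, -0.4, -0.5]
opening: 0.0877
724 [468.70869886  55.60526407  81.75489608] [459.031721    44.79541614  76.0262777 ] [480.35535833  66.04086448  83.71979718]
[0.46814696 0.05470443 0.15489251] [-1.79947546e+02  6.84967736e-03  9.20626039e+01]
```

View pics/wrist2.png

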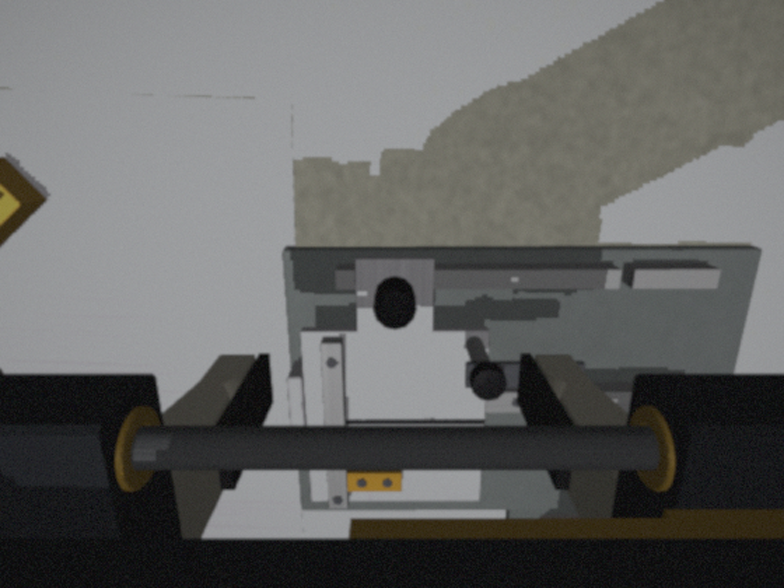

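The knob is at about (469,55) and the carriage is in the loading notch. Force rose elastically both ways about y=0.0545, and it stayed put on release. Next, the cast.

```bash
python3 -m pendant '[[[2,-40,0,0,0,8],[4,-95,0,0,0,16],[7,-150,0,0,0,24],[10,-205,0,0,0,32],[13,-260,0,0,0,40],[16,-315,0,0,0,46.2],[18,-365,0,0,0,46.2],[19,-400,0,0,0,46.2],[19,-412,0,0,0,46.2],[19,-412,0,0,0,46.2]]]' -1
python3 -m pendant '[[[0,0,0,0,0,0]]]' -1 >/dev/null
python3 - <<'E'
from h import *
o=get_obs(); print(o['tool_pos'],o['orientation'],o['joint_pos'])
s=wpose(snap('wrist')); Q=cloud(s)*1000; z=Q[:,:,2]
d=np.hypot(Q[:,:,0]-487,Q[:,:,1]+357)
for lo in(12,21,30):
    m=(d<42)&(z>lo)&(z<45); print(lo,m.sum(),cv2.minAreaRect(Q[m][:,:2].astype(np.float32)))
save(s,'wrist3.png',k=1.4)
E
```

```text
clock: 11.5
tool_pos: [0.487, -0.3572, 0.1543]
orientation: [-180.0, -0.1, 138.2]
force: [-0.2, 0.9, -0.5]
opening: 0.0875
[ 0.48759636 -0.35609506  0.15521192] [-1.79995278e+02 -4.17905633e-02  1.38315236e+02] [-1.76276208e+01  1.70663811e+01 -1.41995366e+01 -1.48791739e-02
 -5.87741688e+01 -2.40494238e+01]
12 2988 ((485.617431640625, -358.2765197753906), (64.00443267822266, 34.02070236206055), 48.18054962158203)
21 2911 ((485.64019775390625, -358.2537536621094), (63.917083740234375, 33.95977783203125), 47.83255386352539)
30 727 ((484.69659423828125, -359.07171630859375), (55.09633255004883, 11.492820739746094), 48.67609405517578)
```

View pics/wrist3.png

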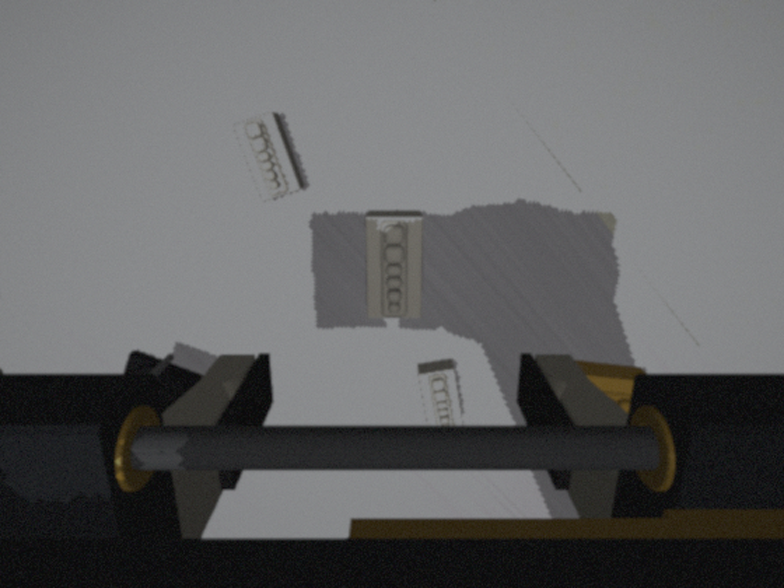

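The wrist view shows the white cast at (394,265), square to the jaws, with the decoys clear.

```bash
python3 -m pendant '[[[-1.5,-1.5,-50,0,0,0],[-1.5,-1.5,-100,0,0,0],[-1.5,-1.5,-130,0,0,0],[-1.5,-1.5,-142,0,0,0],[-1.5,-1.5,-142,0,0,0]]]' -1
python3 -m pendant '[[[0,0,0,0,0,0],[0,0,0,0,0,0],[0,0,0,0,0,0],[0,0,0,0,0,0],[0,0,0,0,0,0],[0,0,0,0,0,0],[0,0,0,0,0,0]]]' 1
```

```text
clock: 12.3
tool_pos: [0.4864, -0.3581, 0.0136]
orientation: [-180.0, -0.0, 138.3]
force: [-0.3, 0.3, 1.5]
opening: 0.0879
clock: 13.18
tool_pos: [0.4861, -0.3586, 0.0135]
orientation: [-180.0, -0.0, 138.3]
force: [-0.2, 0.5, -0.0]
opening: 0.0336
```

```bash
python3 -m pendant '[[[0,0,20,0,0,0],[0,0,60,0,0,0],[0,0,110,0,0,0],[0,0,141,0,0,0],[0,0,141,0,0,0]]]' 1
python3 -m pendant '[[[5,30,0,0,0,-5],[12,75,0,0,0,-11],[18,125,0,0,0,-18],[25,175,0,0,0,-25],[31,225,0,0,0,-32],[38,275,0,0,0,-39],[45,325,0,0,0,-44],[52,370,0,0,0,-46.2],[57,400,0,0,0,-46.2],[58,411,0,0,0,-46.2]]]' 1
python3 -m pendant '[[[0,0,0,0,0,0],[0,0,0,0,0,0]]]' 1
```

```text
clock: 13.8
tool_pos: [0.4876, -0.3592, 0.1574]
orientation: [179.9, 0.3, 138.3]
force: [-0.6, 0.2, -1.6]
opening: 0.0339
clock: 15.05
tool_pos: [0.5437, 0.0538, 0.1532]
orientation: [-179.9, 0.0, 92.2]
force: [-0.9, -0.6, -1.0]
opening: 0.0339
clock: 15.3
tool_pos: [0.5437, 0.0515, 0.1541]
orientation: [-179.9, 0.0, 92.0]
force: [-0.8, -0.6, -1.9]
opening: 0.0335
```

```bash
python3 - <<'E'
from h import *
s=wpose(snap('wrist')); save(s,'wrist4.png',(120,150,460,400),2.3)
t=snap('top'); save(t,'top4.png',(125,170,265,275),5.6)
o=get_obs();print(o['tool_pos'],o['orientation'],o['force'])
E
```

```text
[0.54396589 0.05139092 0.15444302] [-1.79982736e+02  5.98080487e-03  9.20081084e+01] [ 0.24826848  0.04435549 -1.58879734]
```

View pics/wrist4.png

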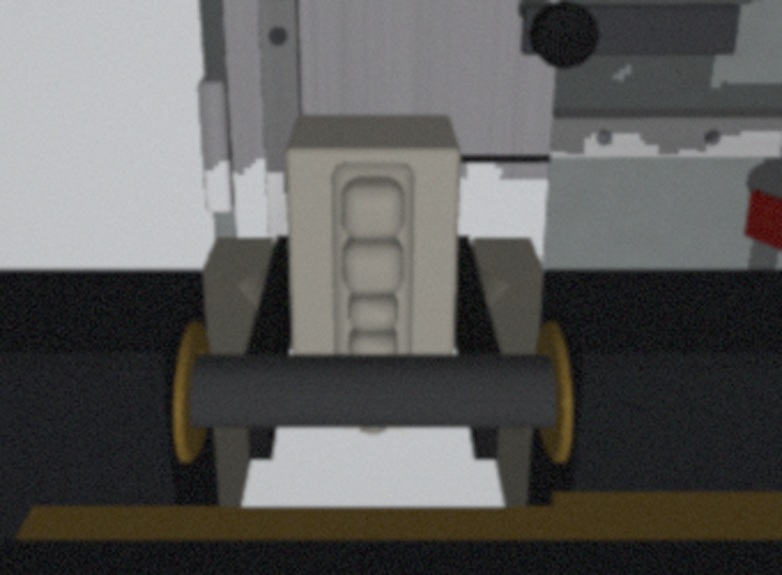

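The wrist view shows the cast held square. The fence's inner edge is at about (300,40) in the crop and the clamp knob at (565,35). I'll compute the fence plane.

```bash
python3 - <<'E'
from h import *
np.set_printoptions(precision=1,suppress=True)
s=wpose(pickle.load(open('pics/wrist.pkl','rb')))
P=lambda x,y,z:pix2plane(s,(x+.5)/2.3+119.5,(y+.5)/2.3+149.5,z)*1000
c,si=np.cos(np.radians(2)),np.sin(np.radians(2)); k=np.array([585.3,28.8])
L=lambda p:np.array([[c,si],[-si,c]])@(p[:2]-k)
for n,a in dict(fin=(300,20,.058),fin2=(298,110,.058),fout=(258,20,.058),slotR=(549,159,.048),clampknob=(565,35,.098)).items(): print(n,P(*a),L(P(*a)))
print('cast edges top', P(288,150,.1645),P(460,150,.1645))
Q=cloud(s)*1000; print(Q[170:200,255:300].reshape(-1,3)[::200])
E
```

```text
fin [506.5  28.4  58. ] [-78.8   2.3]
fin2 [536.  28.  58.] [-49.3   0.9]
fout [506.9  15.2  58. ] [-78.8 -10.9]
slotR [553.5 113.8  48. ] [-28.9  86.1]
clampknob [500.7 102.4  98. ] [-82.   76.5]
cast edges top [512.4  35.2 164.5] [511.2  68.2 164.5]
[[517.   31.3  48. ]
 [519.7  46.6  47.2]
 [522.5  62.   46.5]
 [526.8  43.   47.9]
 [529.1  58.4  49.1]
 [534.   39.3  48.4]
 [536.7  54.9  48. ]]
```

```bash
python3 -m pendant '[[[0,0,-40,0,0,0],[0,0,-70,0,0,0],[0,0,-84,0,0,0],[0,0,-88,0,0,0],[0,0,-88,0,0,0]]]' 1|grep -E 'pos|force'
python3 -m pendant '[[[0,0,-2,0,0,0],[0,0,-3,0,0,0]]]' 1|grep -E 'pos|force'
python3 -m pendant '[[[0,0,-1,0,0,0],[0,0,-1,0,0,0]]]' 1|grep -E 'pos|force'
```

```text
tool_pos: [0.5448, 0.0524, 0.0673]
force: [0.0, -0.5, -0.9]
tool_pos: [0.5446, 0.0526, 0.0641]
force: [0.1, -0.2, -1.3]
tool_pos: [0.5442, 0.0524, 0.0626]
force: [-0.4, -0.3, -1.2]
```

```bash
python3 -m pendant '[[[0,0,-0.7,0,0,0],[0,0,-0.7,0,0,0]]]' 1|grep -E 'pos|force'
python3 -m pendant '[[[0,0,-0.6,0,0,0],[0,0,-0.6,0,0,0]]]' 1|grep -E 'pos|force'
```

```text
tool_pos: [0.5441, 0.0524, 0.0618]
force: [0.1, -0.2, -1.6]
tool_pos: [0.5442, 0.0524, 0.0615]
force: [-1.0, -0.3, 2.0]
```

```bash
python3 -m pendant '[[[0.1,-2,0,0,0,0],[0.1,-4,0,0,0,0],[0.2,-5,0,0,0,0],[0.2,-5,0,0,0,0]]]' 1|grep -E 'pos|force'
python3 -m pendant '[[[0,-1,0,0,0,0],[0,-1,0,0,0,0]]]' 1|grep -E 'pos|force'
python3 -m pendant '[[[2,0.1,0,0,0,0],[4,0.2,0,0,0,0],[4.5,0.2,0,0,0,0],[4.5,0.2,0,0,0,0]]]' 1|grep -E 'pos|force'
```

```text
tool_pos: [0.5449, 0.0474, 0.0615]
force: [1.1, 1.6, 3.0]
tool_pos: [0.5448, 0.0465, 0.0615]
force: [0.6, 2.2, 3.2]
tool_pos: [0.5466, 0.0457, 0.0614]
force: [-9.1, 1.5, 14.0]
```

```bash
python3 -m pendant '[[[-2,0,0,0,0,0],[-4.5,0,0,0,0,0],[-4.5,0,0,0,0,0]]]' 1
python3 - <<'E'
from h import *
s=snap('scene'); save(s,'scene5.png',(235,75,445,235),3.8)
o=get_obs();print(o['tool_pos'],o['orientation'],o['force'],o['moment'],o['joint_pos'])
E
```

```text
clock: 18.65
tool_pos: [0.5446, 0.0465, 0.0615]
orientation: [180.0, 0.0, 92.1]
force: [1.0, -1.8, 5.1]
opening: 0.0336
[0.54462052 0.04645341 0.06146873] [1.79981189e+02 1.01819381e-02 9.20809270e+01] [ 1.33217558 -1.15118208  5.6297958 ] [-0.26827943 -0.52795231 -0.01262681] [ 2.54298855e+01  1.81251660e+01 -2.74510169e+01  2.40122838e-02
 -4.44105840e+01 -1.13366108e+02]
```

View pics/scene5.png

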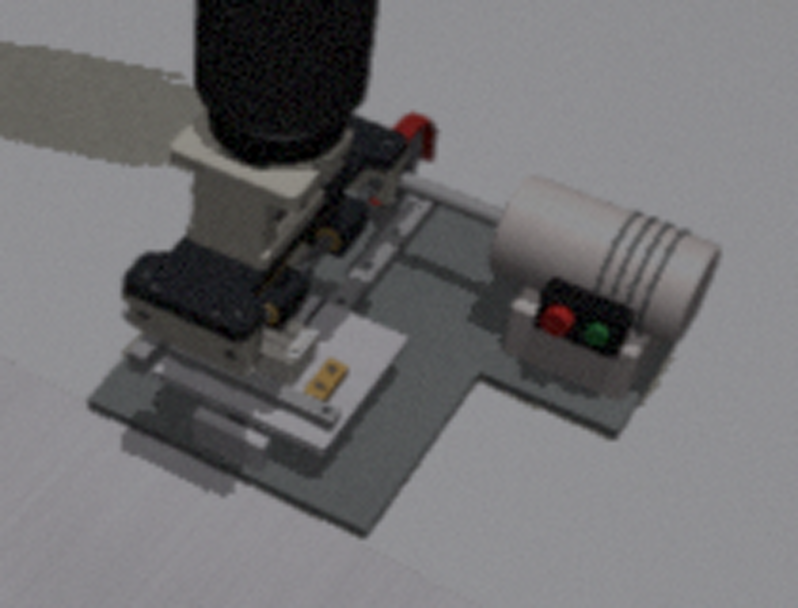

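The scene crop shows the cast end at about (310,345), still short of the brass stop at (325,380). The cast was dragging on the table under downforce, not touching the stop. I'll lift slightly, advance, and set down again.

```bash
python3 -m pendant '[[[0,0,1,0,0,0],[0,0,2,0,0,0],[0,0,2,0,0,0]]]' 1|grep -E 'pos|force'
python3 -m pendant '[[[2,0,0,0,0,0],[4,0.1,0,0,0,0],[5.5,0.2,0,0,0,0],[5.5,0.2,0,0,0,0]]]' 1|grep -E 'pos|force'
python3 -m pendant '[[[0,-0.5,0,0,0,0],[0,-0.5,0,0,0,0]]]' 1|grep -E 'pos|force'
python3 - <<'E'
from h import *
s=snap('scene'); save(s,'scene6.png',(295,140,345,190),12)
E
```

```text
tool_pos: [0.5438, 0.0464, 0.0628]
force: [1.1, -0.1, -2.2]
tool_pos: [0.55, 0.0468, 0.0632]
force: [-0.4, 0.0, -1.1]
tool_pos: [0.5498, 0.0462, 0.0633]
force: [0.3, 0.8, -1.5]
```

View pics/scene6.png

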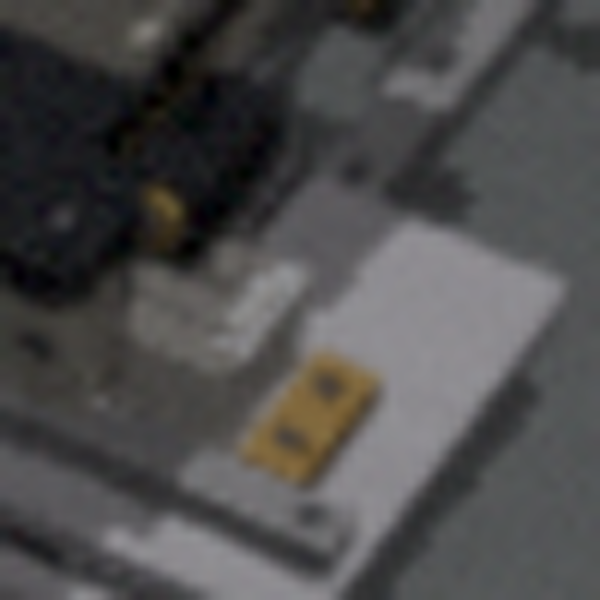

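The crop shows the cast end at about (250,340) closing on the brass stop at (310,400). Airborne motion is free of force, so now I'll feel for contact.

```bash
python3 -m pendant '[[[0.8,0,0,0,0,0],[1.5,0,0,0,0,0]]]' 1|grep -E 'pos|force'
python3 -m pendant '[[[0.6,0,0,0,0,0],[0.6,0,0,0,0,0]]]' 1|grep -E 'pos|force'
python3 -m pendant '[[[0,-0.6,0,0,0,0],[0,-0.6,0,0,0,0]]]' 1|grep -E 'pos|force'
```

```text
tool_pos: [0.5515, 0.0463, 0.0633]
force: [-0.6, -0.1, -1.3]
tool_pos: [0.5521, 0.0463, 0.0633]
force: [-0.6, 0.3, -0.8]
tool_pos: [0.552, 0.0456, 0.0632]
force: [-0.5, 0.2, -2.1]
```

```bash
python3 -m pendant '[[[0.5,0,0,0,0,0],[0.5,0,0,0,0,0]]]' 1|grep -E 'pos|force'
python3 -m pendant '[[[0,-0.5,0,0,0,0],[0,-0.5,0,0,0,0]]]' 1|grep -E 'pos|force'
```

```text
tool_pos: [0.5525, 0.0457, 0.0633]
force: [-0.2, -0.1, -1.8]
tool_pos: [0.5525, 0.0451, 0.0633]
force: [-0.5, -0.3, -0.8]
```

```bash
python3 -m pendant '[[[0,-0.6,0,0,0,0],[0,-0.6,0,0,0,0]]]' 1|grep -E 'pos|force'
python3 -m pendant '[[[0.6,0,0,0,0,0],[0.6,0,0,0,0,0]]]' 1|grep -E 'pos|force'
python3 -m pendant '[[[0,-0.6,0,0,0,0],[0,-0.6,0,0,0,0]]]' 1|grep -E 'pos|force'
```

```text
tool_pos: [0.5525, 0.0446, 0.0632]
force: [-0.1, 0.4, -1.2]
tool_pos: [0.5532, 0.0446, 0.0633]
force: [0.0, 0.0, -1.9]
tool_pos: [0.5531, 0.0439, 0.0632]
force: [0.1, -0.5, -1.3]
```

```bash
python3 -m pendant '[[[0.6,0,0,0,0,0],[0.6,0,0,0,0,0]]]' 1|grep -E 'pos|force'
```

```text
tool_pos: [0.5537, 0.044, 0.0633]
force: [0.4, -0.1, -0.6]
```

```bash
python3 -m pendant '[[[0,-0.6,0,0,0,0],[0,-0.6,0,0,0,0]]]' 1|grep -E 'pos|force'
python3 -m pendant '[[[0.6,0,0,0,0,0],[0.6,0,0,0,0,0]]]' 1|grep -E 'pos|force'
```

```text
tool_pos: [0.5537, 0.0434, 0.0633]
force: [-0.1, 0.3, -0.9]
tool_pos: [0.5542, 0.0434, 0.0632]
force: [-0.8, 1.1, -2.0]
```

```bash
python3 -m pendant '[[[0,-0.6,0,0,0,0],[0,-0.6,0,0,0,0]]]' 1|grep -E 'pos|force'
python3 -m pendant '[[[0.6,0,0,0,0,0],[0.6,0,0,0,0,0]]]' 1|grep -E 'pos|force'
```

```text
tool_pos: [0.5543, 0.0431, 0.0632]
force: [-1.7, 3.7, -0.8]
tool_pos: [0.5543, 0.0429, 0.0632]
force: [-4.0, 4.0, 1.6]
```

Both contacts are found: the stop at TCP x≈0.554 and the fence at y≈0.043. I'll back off a hair, set down, then press.

```bash
python3 -m pendant '[[[-1,0.8,0,0,0,0],[-1,0.8,-1,0,0,0],[-1,0.8,-1.7,0,0,0],[-1,0.8,-1.7,0,0,0]]]' 1|grep -E 'pos|force|ori'
python3 -m pendant '[[[0,0,-0.5,0,0,0],[0,0,-0.5,0,0,0]]]' 1|grep -E 'pos|force'
```

```text
tool_pos: [0.554, 0.0434, 0.0615]
orientation: [-180.0, 0.0, 92.1]
force: [0.3, -0.3, -0.5]
tool_pos: [0.554, 0.0435, 0.0615]
force: [-2.2, -0.0, 5.8]
```

```bash
python3 -m pendant '[[[0,-0.5,0.2,0,0,0],[0,-0.5,0.2,0,0,0]]]' 1|grep -E 'pos|force'
python3 -m pendant '[[[0.5,0,0,0,0,0],[0.5,0,0,0,0,0]]]' 1|grep -E 'pos|force'
python3 -m pendant '[[[0,-0.4,0,0,0,0],[0,-0.4,0,0,0,0]]]' 1|grep -E 'pos|force'
```

```text
tool_pos: [0.5541, 0.0433, 0.0615]
force: [-2.4, 2.1, 5.0]
tool_pos: [0.5541, 0.0433, 0.0615]
force: [-3.6, 2.4, 7.3]
tool_pos: [0.5541, 0.043, 0.0615]
force: [-5.2, 3.5, 7.1]
```

```bash
python3 -m pendant '[[[0.5,-0.3,0.1,0,0,0],[0.5,-0.3,0.1,0,0,0]]]' 1|grep -E 'pos|force'
python3 -m pendant '[[[0.4,-0.2,0,0,0,0],[0.4,-0.2,0,0,0,0],[0.4,-0.2,0,0,0,0]]]' 1
python3 - <<'E'
from h import *
s=snap('scene'); save(s,'scene7.png',(290,140,345,190),12)
t=snap('top'); save(t,'top7.png',(165,180,255,255),8)
o=get_obs();print(o['tool_pos'],o['orientation'],o['force'],o['moment'])
E
```

```text
tool_pos: [0.5542, 0.0428, 0.0615]
force: [-6.3, 5.0, 8.1]
clock: 25.25
tool_pos: [0.5542, 0.0426, 0.0615]
orientation: [-179.9, -0.0, 92.1]
force: [-8.1, 5.1, 9.0]
opening: 0.0334
[0.55418613 0.04263349 0.06146196] [-1.79906927e+02 -2.45770713e-02  9.20759682e+01] [-7.56503475  5.15483962 10.03558033] [2.04263327 2.85745028 0.01490447]
```

View pics/scene7.png

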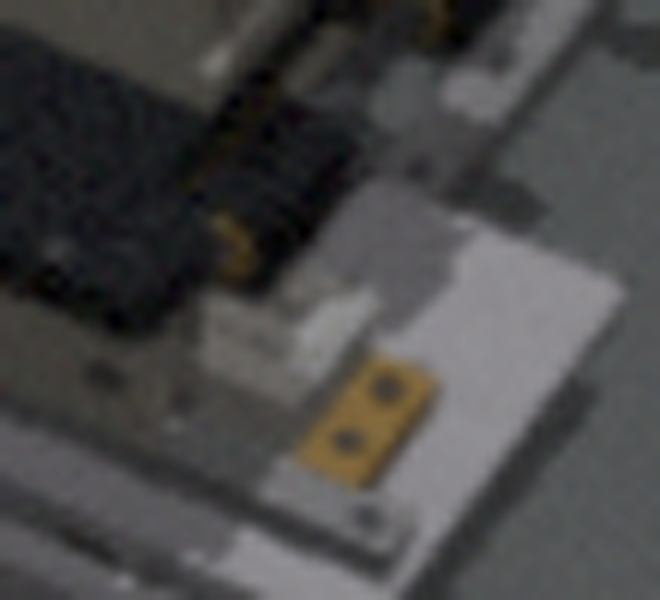

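View pics/top7.png

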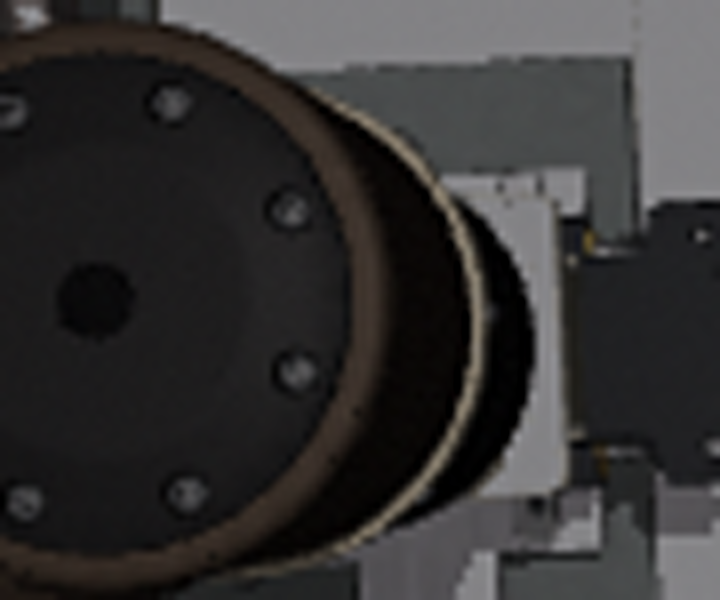

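I've now viewed 12 pictures, the limit. In the scene crop, the cast's end face lies along the brass stop's edge near (370,350)–(300,450), beside the fence. Small yaw turns with moment readings will tell whether it is flush.

```bash
r(){ python3 -c "
from plant import *
o=get_obs();print(o['tool_pos'].round(5),o['orientation'].round(2),o['force'].round(1),o['moment'].round(3))"; }
python3 -m pendant '[[[0,0,0,0,0,0.4],[0,0,0,0,0,0.4],[0,0,0,0,0,0.4]]]' 1 >/dev/null; r
python3 -m pendant '[[[0,0,0,0,0,-0.4],[0,0,0,0,0,-0.4],[0,0,0,0,0,-0.4]]]' 1 >/dev/null; r
python3 -m pendant '[[[0,0,0,0,0,-0.4],[0,0,0,0,0,-0.4],[0,0,0,0,0,-0.4]]]' 1 >/dev/null; r
python3 -m pendant '[[[0,0,0,0,0,0.4],[0,0,0,0,0,0.4],[0,0,0,0,0,0.4]]]' 1 >/dev/null; r
```

```text
[0.55428 0.04261 0.06149] [-1.7992e+02 -3.0000e-02  9.2440e+01] [-7.4  5.3  9. ] [ 1.894  2.711 -0.204]
[0.55429 0.04261 0.06147] [-1.7992e+02 -2.0000e-02  9.2080e+01] [-7.7  5.4  9.3] [1.934 2.674 0.087]
[0.55431 0.04265 0.06147] [-1.7992e+02 -2.0000e-02  9.1710e+01] [-7.1  6.2  9.1] [2.003 2.702 0.325]
[0.55432 0.04261 0.0615 ] [-1.7992e+02 -2.0000e-02  9.2080e+01] [-7.2  5.5  8.4] [1.893 2.661 0.034]
```

The moment swings symmetrically through zero at the current yaw, so the cast bears flush on its faces. Next a final stability hold and a check that the other objects stayed put.

```bash
python3 -m pendant '[[[0,0,0,0,0,0],[0,0,0,0,0,0],[0,0,0,0,0,0],[0,0,0,0,0,0],[0,0,0,0,0,0],[0,0,0,0,0,0]]]' 1
python3 - <<'E'
from h import *
s=snap('top'); Q=cloud(s)*1000
m=np.zeros(Q.shape[:2],bool); m[248:288,297:337]=1; m&=Q[:,:,2]>12
print('yellow',cv2.minAreaRect(Q[m][:,:2].astype(np.float32)))
close_job(); print('handed in')
E
```

```text
clock: 27.6
tool_pos: [0.5543, 0.0427, 0.0615]
orientation: [-179.9, -0.0, 92.1]
force: [-7.7, 5.4, 8.4]
opening: 0.0333
yellow ((443.35260009765625, -197.5638885498047), (34.4234733581543, 62.52287292480469), 42.69340515136719)
the job is handed in; nothing more can be done
handed in
```

I slid the carriage about 97 mm by its knob into the loading notch, then laid the white cast in the corner and pressed it against the fence and the brass stop. I handed the job in at about 27.7 s with the cast still gripped and pressed there.

**Carriage:** at the end of travel the force rose elastically in both directions, and the carriage stayed put when I let go of the knob. The final press on the fence moves it about 0.6 mm further within the notch.

**Cast, last readings:**
- **Force:** it pushes about 7.7 N towards the stop, part of which may be table friction. It pushes about 5.4 N towards the fence and 8–9 N down onto the table. All three held steady over the last 0.75 s.
- **Height:** the tool sits at 61.5 mm, which matches a cast lying flat on the 48 mm table.
- **Flushness:** turning the tool ±0.4° gave a moment about the vertical axis of −0.20 and +0.33 N m. It stayed close to zero at the final angle, so the long side bears flush on the fence.

**What did not go smoothly:**
- The first slide towards the stop dragged on the table, reaching about 9 N sideways and 14 N down, short of the stop. I lifted the cast 2 mm, moved it over, set it down again and then pressed.
- Contact with the stop and fence came about 1.6 mm from where the cameras had predicted, within their accuracy.

**Other objects:** the yellow cast measured within 0.4 mm of where it started. I kept clear of the former and the articulator but did not re-measure them.

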